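# Fit the rotor on the tube spinner and hang its guard

## Task

Get the tube spinner ready to run: set the rotor on its drive cross and, pressing lightly, turn it until it drops fully home and let it go. Then lift the guard off its sloping rest by its bent tab, hook its two lips over the rail in front of the rotor while its lower edge is still swung well out towards you, and swing it gently down, under control, until it hangs flat in the middle of the rail; let go and leave everything else where it stands.

Things in the scene. Friction and masses are not known exactly. Their poses are not given: they have to be found in the camera images.
- rotor_knob (a point): Rotor, 0.22 kg, upright on the bench: a grey disc 90 mm across (14 to 30 mm above its foot) with eight dark tube pockets and on top a round black knob 30 mm across, 30 to 72 mm above the foot. This point is on the knob's axis, 54 mm above the foot; z points up the axis.
- rotor_foot (a point): Centre of the underside of the rotor's foot, on the rotor's axis. The foot is square, 46 mm wide and 14 mm high, cut by a cross-shaped slot 15 mm wide and 14 mm deep, open below; the slots run along this point's x and y.
- rotor: The rotor itself; origin and axes as rotor_foot.
- coupling (a point): Drive axis of the spinner at the flat top of its round turret (68 mm across), 66 mm above the bench. z up, +x from the rail to the spinner's back, y along the rail. A steel drive cross stands 12 mm up from here: two arms 40 mm long, 7 mm wide, at right angles. Its angle is not reported; a quarter turn of the rotor always passes a match.
- spinner: Tube spinner: fixed white box 133 x 140 x 60 mm; origin below coupling at bench height, axes as coupling. Out of line, the rotor rests on the drive cross, foot 12 mm above coupling; within about 0.15 rad of in line it drops until its foot is at coupling. The cross resists turning (0.4 N m), so it stays still under a resting rotor; a dropped rotor may turn it.
- rail_top (a point): Middle of the top of the steel rail, a round bar 10 mm thick, 118 mm long between two square posts; along y, its top 155 mm above the bench, 78 mm in front (-x) of the drive axis. The fronts of rail, posts and white box lie in one plane. Axes as coupling.
- guard_tab (a point): Grip point in the middle of the guard's black tab (9 mm thick, 40 mm wide, 48 mm long), 30 mm from its root. Axes as guard. The tab is bent up and forward from the top edge, along (-0.438, 0, 0.899), 26 degrees from the plate: it is upright while the guard is on its rest, and leans 26 degrees forward (-x) when the guard hangs flat.
- guard_lip (a point): Middle of the hollow under the two lips, at its roof: 11 mm behind the plate's back, (0.0292, 0, -0.0250) m from guard_tab. Axes as guard. Each lip (16 mm wide, 40 mm either side of the middle) runs 27 mm back, then 15 mm down: a hollow 22 mm wide, open below. When hung this point is at the rail's top, within 6 mm front or back.
- guard: Guard: aluminium plate 110 mm wide, 120 mm high, 5 mm thick, 0.12 kg; origin at the middle of its lower edge, on its back face; z up along the plate, +x out of its back (the lip side), y along its width. On its rest it leans back 26 degrees, top away from the robot; hung flat, z is vertical and +x is the spinner's +x.
- rest: The guard's fixed white sloping rest, 84 mm wide, 115 mm deep, about 108 mm high; origin under its middle, +x the way the guard leans. Its back plate backs the lower 80 mm of the guard and a groove with a 10 mm front lip holds the lower edge: lift the guard out along its plate.
- petri: Bystander: petri dish, 62 mm across, 15 mm high; origin under its centre.
- timer: Bystander: lab timer, 56 x 66 x 18 mm; origin under its centre.
- marker: Bystander: marker pen, 135 mm long; origin under its centre.
- amber: Bystander: amber glass bottle, 63 mm across, 132 mm high; origin under its centre.
- tips: Bystander: pipette tip box, 86 x 123 x 80 mm; origin under its centre.
- label_roll: Bystander: roll of labels, 67 mm across, 31 mm high; origin under its centre.

How it is judged:
By the outcome, as a careful person would: the job done as asked, in the order asked, and still so for the second after the job is handed in, with the robot touching nothing.
It also fails if it takes over 61 s, if anything falls off the work surface, if the arm or the gripper's body presses on something with over 40 N, if the wrist force passes 120 N, or if a joint passes its speed limit or range.

## Robot

A 6-joint arm with a two-finger parallel gripper is mounted at the origin on a cart in front of the work surface, level with it; the furniture and walls round the work are solid. World frame = base frame: x ahead of the robot, y to its left, z up, the work surface at z = 0. Lengths are in m, angles in rad, forces in N, time in s.
With the tool pointing down it reaches from about 0.35 to 0.975 m from the base axis. Payload 4.9 kg.
Tool frame: the origin (TCP) lies midway between the tips of the shut fingers; the grasp point (between the pads) lies 19 mm behind it; z points along the fingers, y is the direction in which the jaws open and shut (so a half turn about z gives the same grasp; the last joint's range is limited). The gripper opens to 85 mm and grips with 20 to 120 N. Pads are 22 mm wide; open, the fingers measure 114 mm over their backs; the gripper's body (76 mm by 85 mm) begins 54 mm behind the grasp point. The pads swing forward as they close: fully open they stand 13 mm farther back than shut.
Start: joints at [1.072, 0.053, 1.613, -0, 1.476, -0.119], TCP at [0.232, 0.58, 0.231] pointing down, gripper open.
Joint ranges: [-3.01, 3.01], [-1.01, 2.22], [0.06, 2.58], [-1.02, 4.17], [0.09, 2.62], [-3.14, 3.14]. Speed limits (rad/s): [2.57, 2.57, 3.14, 3.14, 3.14, 3.14].

## Interface

Orientations are given as a rotation vector (axis times angle).
In Python, from station import ctrl gives the robot as it stands.
- The arm moves only by the shell command python3 -m jog 'ROWS' [FORCE]. ROWS is JSON, one flat list of numbers, 7 for each row, row after row: the opening, from 0 (shut) to 1 (fully open), then the shift along the tool's x, y, z in m, then the turn, a rotation vector about the tool's x, y, z in degrees. A call has 1 to 10 rows; each row shifts and turns the commanded pose from where the row before left it, along the tool's axes as they then stand; what a row does not reach is not made up. A row lasts 1/8 s, in which the tool goes at most 62.5 mm and 10.7 degrees, less where a joint would pass 70% of its speed; a pose out of reach is approached as far as the arm can. A call with a gripper value outside its range is refused whole. The fingers move at their own pace and stop on an object; FORCE is the grip in N (left out, the last holds). Time passes only in rows, so rows that do not move let the fingers close. It gives the time, the measured TCP pose, the force and the opening at its end, in the units of the state.
- ctrl.get_obs(): the state, without advancing time (a new reading comes with each control period).
- ctrl.get_image(name): name is "side" or "top"; returns a dict with "image" (420x560x3 uint8, blue, green, red), "camera_matrix" (3x3 intrinsics, pixels), "rvec" (rotation vector, rad) and "tvec" (3), from world to camera coordinates, as OpenCV has them. Camera axes: x right, y down, z forward; pixel columns grow to the right and rows downward; lengths in m; the calibration is good to about 2 mm. A picture is of the moment at which its call begins. There is no depth.
- ctrl.finish_job(): hands the job in, once; it reports no verdict.
Trained networks look in a picture, given as the dict that the camera call returned (one of the last four; its "shot" number tells which), for a name from the list of things; names that differ only in an ending like _2 or _b are one class to them, and where a whole thing is asked for, a point or a joint stands for the part that bears it (a point fixed in the world has none). Each returns a list of dicts, best first, with "p" (0 to 1); they miss things now and then, are a little off and sometimes report something else, mostly with a low value. They report only what shows in the picture. A call takes as long as a camera call.
- ctrl.boxes_of(target, picture): "box" ([centre column, centre row, width, height] in pixels, round what is visible of it).
The state is a dict: "t": time; "q": joint angles; "dq": joint speeds; "effort": joint torques, N m; "tool_pos": TCP position; "tool_rot": TCP orientation; "contact_force": force on the tool from outside, world axes, zero at the start; "wrist_torque": the same for the moment, N m; "opening": finger opening in m.
Only numpy, scipy, OpenCV 4.12 (cv2) and the standard library are available. Lean on these libraries where they do the work, as an engineer would, in place of code of your own. Each camera call takes 0.05 s, during which the arm holds its last target. There are 200 camera calls.

## Working session

There is one attempt and no reset: what is moved stays moved. The work goes in short steps, Python scripts to look and compute and a shell command to move; the robot and the scene stay as the last step left them, time stands still between calls to the robot, and variables do not carry over. Pictures are saved under pics/ and viewed, about 8 in all and at most 12, crops included, and the job is handed in when it is done.

```bash
ls; mkdir -p pics
cat > h.py <<'E'
import numpy as np, cv2
from station import ctrl
from scipy.spatial.transform import Rotation as R
def shot(n,save=None):
    p=ctrl.get_image(n)
    if save: cv2.imwrite('pics/'+save,p["image"])
    return p
def proj(p,X):
    return cv2.projectPoints(np.array(X,float).reshape(-1,1,3),np.array(p["rvec"],float),np.array(p["tvec"],float),np.array(p["camera_matrix"],float),None)[0].reshape(-1,2)
def ray(p,uv):
    K=np.array(p["camera_matrix"],float);Rm=cv2.Rodrigues(np.array(p["rvec"],float))[0];t=np.array(p["tvec"],float).ravel()
    d=Rm.T@np.linalg.solve(K,[uv[0],uv[1],1.]);return -Rm.T@t,d/np.linalg.norm(d)
def atz(p,uv,z):
    c,d=ray(p,uv);return c+d*(z-c[2])/d[2]
def tri(rays):
    A=sum(np.eye(3)-np.outer(d,d) for c,d in rays);b=sum((np.eye(3)-np.outer(d,d))@c for c,d in rays)
    return np.linalg.solve(A,b)
E
python3 - <<'E'
from h import *
np.set_printoptions(precision=4,suppress=True)
P={n:shot(n,n+'0.png') for n in('side','top')}
for n,p in P.items():
    print(n,'cam',ray(p,(280,210)))
    for t in ['rotor','rotor_knob','rotor_foot','coupling','spinner','rail_top','guard','guard_tab','guard_lip','rest','petri','timer','marker','amber','tips','label_roll']:
        r=ctrl.boxes_of(t,p)[:2]
        print(t,[(np.round(b['box'],1).tolist(),round(b['p'],2)) for b in r])
print(ctrl.get_obs())
E
```

```text
pics
side cam (array([0.5808, 0.7811, 0.8363]), array([-0.0695, -0.7518, -0.6558]))
rotor [([302.2, 309.5, 38.6, 33.7], 0.67)]
rotor_knob [([276.3, 176.6, 29.8, 50.1], 0.72), ([305.0, 310.7, 39.2, 35.2], 0.63)]
rotor_foot [([303.0, 308.6, 38.6, 37.0], 0.96), ([219.8, 183.0, 25.2, 40.4], 0.15)]
coupling [([254.8, 231.7, 46.7, 71.8], 0.65)]
spinner [([250.8, 231.4, 47.7, 69.8], 0.74)]
rail_top [([251.1, 232.9, 50.8, 79.5], 0.64)]
guard [([276.9, 177.8, 29.7, 53.1], 0.92)]
guard_tab [([275.4, 177.4, 25.7, 45.1], 0.87)]
guard_lip [([274.8, 178.3, 22.8, 50.2], 0.9)]
rest [([277.3, 198.4, 37.8, 27.1], 0.59)]
petri [([329.6, 228.2, 18.8, 17.3], 0.54), ([254.6, 233.0, 50.0, 76.6], 0.18)]
timer [([336.4, 262.1, 23.1, 19.6], 0.58)]
marker [([343.5, 295.4, 14.0, 45.3], 0.49)]
amber [([220.2, 181.6, 22.6, 39.0], 0.8), ([252.3, 231.4, 47.0, 77.1], 0.49)]
tips [([227.4, 320.8, 40.3, 62.9], 0.95)]
label_roll [([249.7, 232.2, 50.3, 70.2], 0.61)]
top cam (array([0.3262, 0.0238, 1.3368]), array([ 0.1423, -0.0278, -0.9894]))
rotor [([188.1, 228.9, 36.4, 36.9], 0.71)]
rotor_knob [([188.9, 231.2, 34.9, 3
[... 468 characters left out ...]
.0, 268.6, 26.2, 23.7], 0.73)]
marker [([204.1, 272.0, 53.7, 10.6], 0.69), ([275.6, 180.4, 57.1, 58.4], 0.28)]
amber [([370.9, 139.9, 25.0, 28.1], 0.92)]
tips [([177.8, 155.6, 55.3, 38.8], 0.76)]
label_roll [([333.9, 146.4, 29.0, 22.6], 0.95)]
{'t': 1.7, 'q': array([ 1.0721,  0.0527,  1.6129, -0.    ,  1.476 , -0.119 ]), 'dq': array([ 0.0002, -0.0014,  0.0007,  0.0009, -0.0001, -0.0012]), 'effort': array([ -0.    , -39.3662, -37.0455,  -0.0001,   0.0004,  -0.    ]), 'tool_pos': array([0.2317, 0.5804, 0.2313]), 'tool_rot': array([ 0.5929,  3.0851, -0.    ]), 'contact_force': array([-1.1403,  0.1523, -0.5343]), 'wrist_torque': array([-0.0126, -0.0059,  0.0571]), 'opening': 0.08528040781983665}
```

```bash
python3 -c "
import cv2,numpy as np
a=cv2.imread('pics/side0.png');b=cv2.imread('pics/top0.png')
print(a.shape)"
```

```text
(420, 560, 3)
```

View pics/side0.png

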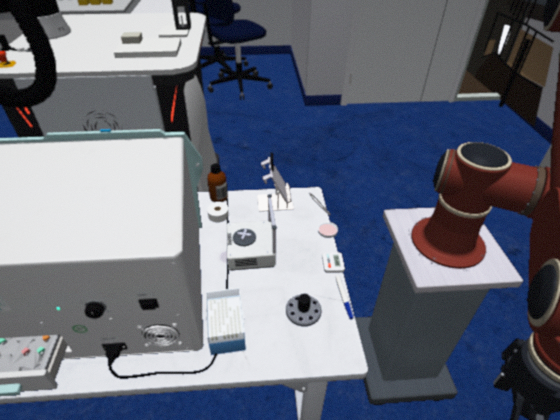

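View pics/top0.png

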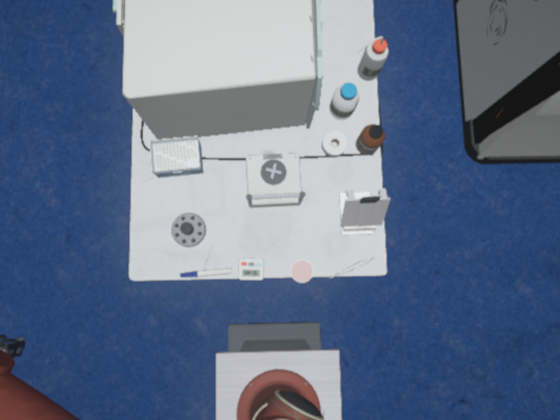

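Run:
```python
from h import *
np.set_printoptions(precision=4,suppress=True)
T=shot('top');S=shot('side')
import pickle;pickle.dump((T,S),open('ts0.pkl','wb'))
print(np.array(T["camera_matrix"]))
print('knob top',atz(T,(188.2,230),.06),'side disc',atz(S,(303,309.5),.03))
print('spin cross T',atz(T,(273.5,171),.078),'S',atz(S,(243.5,236.5),.078))
print('rail T',atz(T,(275,196),.155))
a,b=T["image"],S["image"]
def t(im,u,v,w=66,k=4): return cv2.resize(im[v-w//2:v+w//2,u-w//2:u+w//2],None,fx=k,fy=k,interpolation=cv2.INTER_CUBIC)
g=np.vstack([np.hstack([t(a,274,180),t(a,365,210),t(a,188,230)]),np.hstack([t(b,252,235),t(b,277,185),t(b,303,309)])])
cv2.imwrite('pics/tiles.png',g)
```

```text
[[501.4118   0.     281.6461]
 [  0.     501.4118 207.1851]
 [  0.       0.       1.    ]]
knob top [0.4627 0.2227 0.06  ] side disc [0.4691 0.2319 0.03  ]
spin cross T [0.6087 0.0029 0.078 ] S [0.6104 0.0167 0.078 ]
rail T [0.5302 0.0018 0.155 ]
```

View pics/tiles.png

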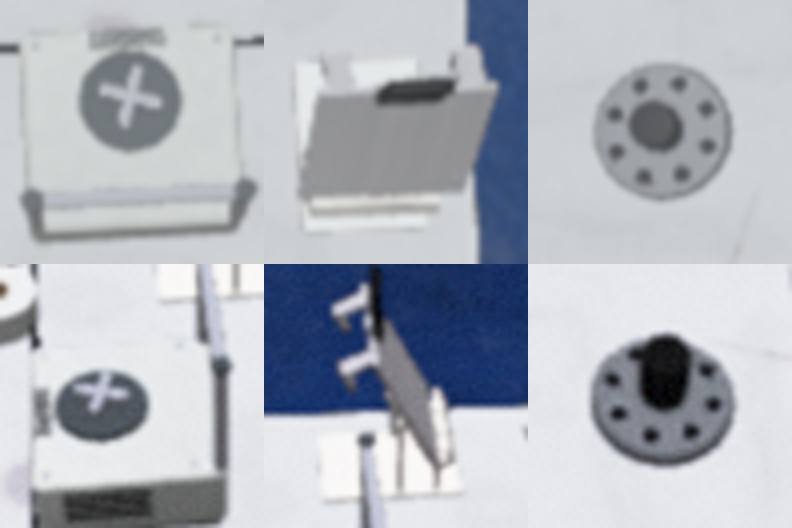

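```bash
cat > fit.py <<'E'
from h import *
import pickle
from scipy.optimize import least_squares
np.set_printoptions(precision=4,suppress=True)
T,S=pickle.load(open('ts0.pkl','rb'))
def xf(p,X,lean=0):
    return R.from_euler('ZY',[p[3],lean]).apply(np.array(X,float))+p[:3]
L=np.radians(26)
def t4(u,v,ou,ov): return (ou+u/4-.375,ov+v/4-.375)
def fit(obs,x0,free,lean=0,zprior=None):
    x0=np.array(x0,float)
    def f(v):
        p=x0.copy();p[free]=v
        return np.concatenate([(proj(T if c=='T' else S,xf(p,[X],lean))[0]-uv) for c,X,uv in obs])
    r=least_squares(f,x0[free],loss='soft_l1');p=x0.copy();p[free]=r.x
    print(p,'res',np.round(r.fun.reshape(-1,2),1).tolist());return p
A=(241,147);B=(219,202)
print('spinner')
sp=fit([('T',(0,0,.078),t4(130,98,*A)),('T',(0,0,.066),t4(130,101,*A)),('S',(0,0,.066),t4(102,140,*B)),('S',(0,0,.078),t4(97,120,*B)),
 ('T',(-.078,.057,.155),t4(43,199,*A)),('T',(-.078,-.057,.155),t4(237,189,*A)),
 ('S',(-.078,.059,.16),t4(220,98,*B)),('T',(.05,.07,.06),t4(22,32,*A)),('T',(.05,-.07,.06),t4(234,22,*A))],[.61,0,0,0],[0,1,3])
A=(155,197);B=(270,276)
print('rotor')
ro=fit([('T',(0,0,.072),t4(128,126,*A)),('T',(0,0,.026),t4(135,131,*A)),('S',(0,0,.026),t4(135,136,*B)),('S',(0,0,.072),t4(138,80,*B))],[.46,.22,0,0],[0,1])
A=(332,177);B=(244,152)
print('guard')
gobs=[('T',(-.005,.055,0.005),t4(36,192,*A)),('T',(-.005,-.055,.005),t4(199,190,*A)),('T',(-.005,-.055,.12),t4(233,83,*A)),('T',(-.005,.055,.12),t4(56,92,*A)),
 ('T',(-.026,.02,.163),t4(113,103,*A)),('T',(-.026,-.02,.163),t4(185,99,*A)),
 ('S',(-.005,.055,0.0),t4(176,204,*B)),('S',(-.026,.02,.163),t4(113,5,*B))]
gu=fit(gobs,[.5,-.2,.02,0],[0,1,2,3],L)
gu2=fit(gobs,[.5,-.2,.02,0],[0,1,2,3],np.radians(24))
pickle.dump((sp,ro,gu),open('fit.pkl','wb'))
E
cat > ov.py <<'E'
from fit import *
k=7
def seg(im,p,o,P,Q,lean,pose,col):
    a=proj(p,xf(pose,[P,Q],lean)); a=((a-o+.5)*k).astype(int)
    cv2.line(im,tuple(map(int,a[0])),tuple(map(int,a[1])),col,1)
def tile(p,u,v,w,h): 
    return cv2.resize(p["image"][v-h//2:v+h//2,u-w//2:u+w//2],None,fx=k,fy=k,interpolation=cv2.INTER_CUBIC),np.array([u-w//2,v-h//2])
def circ(im,p,o,r,z,pose,col):
    a=np.linspace(0,6.2832,41);X=[(r*np.cos(t),r*np.sin(t),z) for t in a]
    for i in range(40): seg(im,p,o,X[i],X[i+1],0,pose,col)
def draw(p,u1,v1,u2,v2,h):
    im,o=tile(p,u1,v1,56,h)
    c=(0,0,255)
    circ(im,p,o,.034,.066,sp,c);circ(im,p,o,.002,.078,sp,c)
    seg(im,p,o,(-.078,.059,.155),(-.078,-.059,.155),0,sp,c);seg(im,p,o,(-.083,-.07,0),(-.083,.07,0),0,sp,c);seg(im,p,o,(.05,-.07,.06),(.05,.07,.06),0,sp,c)
    im2,o=tile(p,u2,v2,56,h)
    q=[(-.005,.055,0),(-.005,-.055,0),(-.005,-.055,.12),(-.005,.055,.12)]
    for i in range(4): seg(im2,p,o,q[i],q[(i+1)%4],L,gu,c)
    q=[(-.005,.02,.12),(-.005,-.02,.12),(-.026,-.02,.163),(-.026,.02,.163)]
    for i in range(4): seg(im2,p,o,q[i],q[(i+1)%4],L,gu,(0,255,0))
    for y in(.04,-.04): seg(im2,p,o,(0,y,.124),(.027,y,.124),L,gu,(0,255,0));seg(im2,p,o,(.027,y,.124),(.027,y,.107),L,gu,(0,255,0))
    return np.hstack([im,im2])
a=draw(T,274,180,365,210,56)
b=draw(S,252,235,277,180,72)
cv2.imwrite('pics/ov1.png',np.vstack([a[:, :],]));cv2.imwrite('pics/ov2.png',b)
g=np.vstack([a,b]);s=600/g.shape[0];cv2.imwrite('pics/ov.png',cv2.resize(g,None,fx=s,fy=s,interpolation=cv2.INTER_AREA))
E
python3 ov.py
```

```text
spinner
[0.6098 0.0031 0.     0.0288] res [[0.3, -0.6], [0.2, -0.3], [-0.3, -0.5], [0.8, 1.4], [0.2, 0.0], [-0.7, 0.4], [-0.1, -2.0], [-0.5, -0.1], [-0.0, 0.2]]
rotor
[0.4673 0.226  0.     0.    ] res [[-0.5, -0.4], [0.6, 0.2], [-0.0, -1.2], [0.2, 1.5]]
guard
[ 0.4708 -0.2201  0.0426  0.013 ] res [[-1.4, 1.0], [-0.0, 0.1], [-0.2, 1.2], [-1.4, 0.3], [2.6, -6.3], [1.8, -5.8], [1.1, -1.0], [-0.4, 2.2]]
[ 0.4729 -0.2197  0.0423  0.0048] res [[-1.6, 0.1], [-0.2, -0.4], [-0.0, 2.0], [-1.2, 0.8], [2.8, -4.9], [2.0, -4.3], [0.4, -0.8], [0.7, 1.8]]
```

View pics/ov.png

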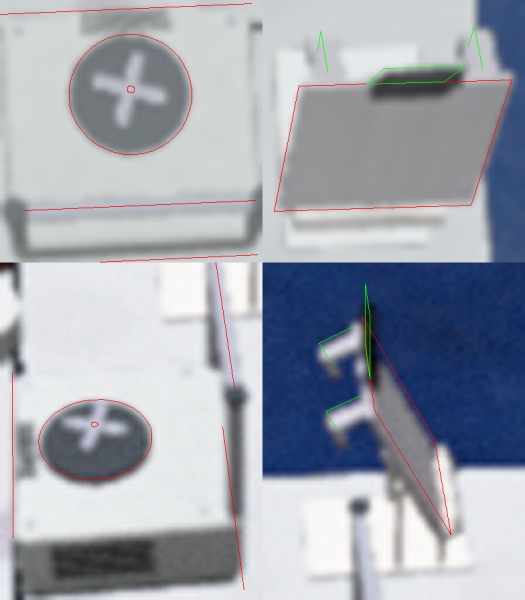

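Run:
```python
from h import *
import pickle
T,S=pickle.load(open('ts0.pkl','rb'))
a=cv2.resize(T["image"][185:233,340:388],None,fx=10,fy=10,interpolation=cv2.INTER_CUBIC)
b=cv2.resize(S["image"][150:208,260:292],None,fx=10,fy=10,interpolation=cv2.INTER_CUBIC)
g=np.zeros((580,800,3),np.uint8);g[:480,:480]=a;g[:,480:]=b
for i in range(0,800,50):
    cv2.line(g,(i,0),(i,6),(0,0,255),1)
for i in range(0,580,50):
    cv2.line(g,(0,i),(6,i),(0,0,255),1);cv2.line(g,(480,i),(486,i),(0,0,255),1)
cv2.imwrite('pics/gz.png',g)
```

```text
(no output)
```

View pics/gz.png

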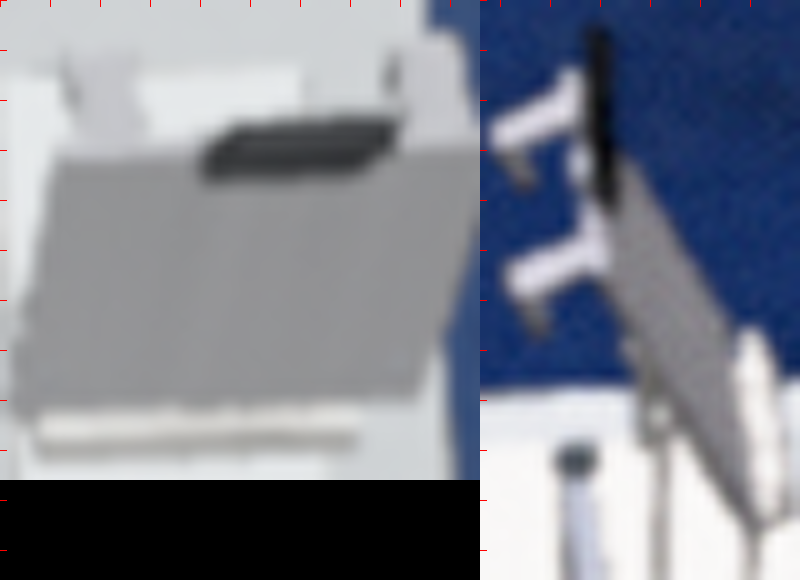

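```bash
cat > fitg.py <<'E'
from fit import *
t=lambda u,v:(340+u/10-.5,185+v/10-.5)
s=lambda u,v:(260+(u-480)/10-.5,150+v/10-.5)
gobs=[('T',(-.005,.055,0.12),t(55,158)),('T',(-.005,-.055,.12),t(478,150)),('T',(-.005,.055,0.005),t(20,405)),('T',(-.005,-.055,.005),t(418,390)),
('T',(-.022,.02,.165),t(228,125)),('T',(-.022,-.02,.165),t(395,120)),('T',(-.0095,.02,.12),t(205,182)),('T',(-.0095,-.02,.12),t(360,178)),
('T',(.027,.04,.122),t(100,52)),('T',(.027,-.04,.122),t(425,35)),
('S',(-.005,.055,0),s(760,525)),('S',(-.005,.055,.12),s(606,278)),('S',(-.026,-.02,.163),s(597,30)),('S',(-.005,.02,.12),s(608,205)),
('S',(.027,.04,.122),s(515,275)),('S',(.027,-.04,.122),s(498,130))]
for l in (24,26,28): gu=fit(gobs,[.5,-.2,.02,0],[0,1,2,3],np.radians(l))
gu=fit(gobs,[.5,-.2,.02,0],[0,1,2,3],L)
for n,X in dict(tab=(-.0182,0,.147),lip=(.011,0,.122)).items(): print(n,xf(gu,[X],L))
E
python3 fitg.py
python3 - <<'E'
import numpy as np
from scipy.spatial.transform import Rotation as R
print(R.from_rotvec([0.5929,3.0851,0]).as_matrix().round(3))
E
```

```text
spinner
[0.6098 0.0031 0.     0.0288] res [[0.3, -0.6], [0.2, -0.3], [-0.3, -0.5], [0.8, 1.4], [0.2, 0.0], [-0.7, 0.4], [-0.1, -2.0], [-0.5, -0.1], [-0.0, 0.2]]
rotor
[0.4673 0.226  0.     0.    ] res [[-0.5, -0.4], [0.6, 0.2], [-0.0, -1.2], [0.2, 1.5]]
guard
[ 0.4708 -0.2201  0.0426  0.013 ] res [[-1.4, 1.0], [-0.0, 0.1], [-0.2, 1.2], [-1.4, 0.3], [2.6, -6.3], [1.8, -5.8], [1.1, -1.0], [-0.4, 2.2]]
[ 0.4729 -0.2197  0.0423  0.0048] res [[-1.6, 0.1], [-0.2, -0.4], [-0.0, 2.0], [-1.2, 0.8], [2.8, -4.9], [2.0, -4.3], [0.4, -0.8], [0.7, 1.8]]
[ 0.4732 -0.2228  0.0317  0.0184] res [[-0.3, 0.9], [2.5, 0.1], [-1.8, 0.3], [0.1, 0.3], [0.4, -0.8], [0.8, -0.9], [-0.7, -0.4], [0.3, -0.6], [-0.1, -0.0], [-0.3, 0.5], [0.5, 1.8], [0.8, -0.4], [0.2, -2.4], [-0.4, 0.3], [-0.3, 0.5], [-0.2, 0.3]]
[ 0.4696 -0.2225  0.0336  0.0125] res [[-0.3, 0.7], [2.5, 0.1], [-1.8, 1.4], [0.2, 1.6], [0.4, -1.7], [0.7, -1.7], [-0.7, -0.6], [0.3, -0.7], [-0.1, -0.0], [-0.3, 0.7], [1.5, 1.3], [0.6, -0.4], [-0.4, -2.5], [-0.5, 0.2], [-0.3, 0.7], [-0.1, 0.5]]
[ 0.466  -0.2222  0.0356  0.0073] res [[-0.3, 0.5], [2.5, 0.2], [-1.8, 2.5], [0.4, 2.9], [0.3, -2.5], [0.7, -2.4], [-0.7, -0.8], [0.3, -0.8], [-0.1, 0.1], [-0.3, 1.0], [2.5, 0.8], [0.5, -0.5], [-0.9, -2.5], [-0.6, 0.2], [-0.3, 0.8], [0.1, 0.7]]
[ 0.4696 -0.2225  0.0336  0.0125] res [[-0.3, 0.7], [2.5, 0.1], [-1.8, 1.4], [0.2, 1.6], [0.4, -1.7], [0.7, -1.7], [-0.7, -0.6], [0.3, -0.7], [-0.1, -0.0], [-0.3, 0.7], [1.5, 1.3], [0.6, -0.4], [-0.4, -2.5], [-0.5, 0.2], [-0.3, 0.7], [-0.1, 0.5]]
tab [[ 0.5177 -0.2219  0.1737]]
lip [[ 0.533  -0.2217  0.1385]]
[[-0.929  0.371  0.   ]
 [ 0.371  0.929 -0.   ]
 [-0.     0.    -1.   ]]
```

```bash
cat > d.py <<'E'
# usage: d.py x y z [yaw of tool y deg] [lean deg]: remaining tool-frame shift/turn from measured pose
import sys
from h import *
np.set_printoptions(precision=4,suppress=True)
a=[float(v) for v in sys.argv[1:]]
o=ctrl.get_obs();M=R.from_rotvec(o["tool_rot"])
print('t',o["t"],'pos',np.array(o["tool_pos"]),'F',np.array(o["contact_force"]),'open',round(o["opening"],4),'q6',round(o["q"][5],2))
m=M.as_matrix();print('ytool yaw',np.degrees(np.arctan2(m[1,1],m[0,1])),'z',m[:,2])
if len(a)>=3: print('shift tool',M.inv().apply(np.array(a[:3])-o["tool_pos"]))
if len(a)>3:
    y=np.radians(a[3]);ty=np.array([np.cos(y),np.sin(y),0]);tz=np.array([0,0,-1.]);
    if len(a)>4:
        l=np.radians(a[4]);ty,tz=ty*np.cos(l)+np.array([0,0,1])*np.sin(l),np.array([np.cos(y),np.sin(y),0])*np.sin(l)-np.array([0,0,1])*np.cos(l)
    D=np.column_stack([np.cross(ty,tz),ty,tz]);print('turn deg',np.degrees((M.inv()*R.from_matrix(D)).as_rotvec()))
E
python3 -m jog '[0.7,-0.0437,-0.0303,0.008,0,0,0,0.7,-0.0437,-0.0303,0.008,0,0,0,0.7,-0.0437,-0.0303,0.008,0,0,0,0.7,-0.0437,-0.0303,0.008,0,0,0,0.7,-0.0437,-0.0303,0.008,0,0,0,0.7,-0.0437,-0.0303,0.008,0,0,0,0.7,-0.0437,-0.0303,0.008,0,0,0,0.7,-0.0437,-0.0303,0.008,0,0,0,0.7,0,0,0,0,0,0]'
python3 d.py 0.4665 0.2255 0.1
```

```text
t: 2.92
tool_pos: [0.4676, 0.2231, 0.1667]
tool_rot: [-0.601, -3.083, 0.001]
contact_force: [-0.7, 0.3, 0.3]
opening: 0.0599
t 2.925 pos [0.4676 0.2231 0.1667] F [-0.718   0.3428  0.2721] open 0.0599 q6 -0.88
ytool yaw 67.93881777113809 z [-0.0009 -0.0007 -1.    ]
shift tool [0.0019 0.0019 0.0667]
```

```bash
python3 -m jog '[0.7,0.001,0.001,0.04,0,0,0,0.7,0.001,0.001,0.04,0,0,0,0.7,0,0,0.03,0,0,0,0.7,0,0,0.019,0,0,0,0.7,0,0,0,0,0,0]'
python3 -m jog '[0,0,0,0,0,0,0,0,0,0,0,0,0,0,0,0,0,0,0,0,0,0,0,0,0,0,0,0]' 30
python3 -m jog '[0,0,0,-0.03,0,0,0,0,0,0,-0.04,0,0,0,0,0,0,-0.04,0,0,0,0,0,0,-0.03,0,0,0,0,0,0,0,0,0,0]'
python3 d.py 0.61 0.003 0.16
python3 - <<'E'
from h import *
import pickle
T=shot('top');S=shot('side');pickle.dump((T,S),open('ts1.pkl','wb'))
a=cv2.resize(T["image"][190:250,150:230],None,fx=5,fy=5,interpolation=cv2.INTER_CUBIC)
b=cv2.resize(S["image"][230:330,250:330],None,fx=5,fy=5,interpolation=cv2.INTER_CUBIC)
g=np.zeros((500,800,3),np.uint8);g[:300,:400]=a;g[:,400:]=b;cv2.imwrite('pics/grasp.png',g)
E
```

```text
t: 3.55
tool_pos: [0.4642, 0.2286, 0.0371]
tool_rot: [-0.591, -3.083, 0.002]
contact_force: [-0.0, -0.9, 0.2]
opening: 0.0599
t: 4.05
tool_pos: [0.4667, 0.2287, 0.04]
tool_rot: [0.593, 3.083, 0.002]
contact_force: [-1.4, 0.4, 5.5]
opening: 0.0291
t: 4.68
tool_pos: [0.4669, 0.2288, 0.1808]
tool_rot: [0.592, 3.08, 0.004]
contact_force: [1.0, 0.6, -3.3]
opening: 0.029
t 4.675 pos [0.4669 0.2288 0.1808] F [ 1.0377  0.6323 -3.2725] open 0.029 q6 -0.88
ytool yaw 68.23576643088639 z [ 0.0052  0.0017 -1.    ]
shift tool [-0.2166 -0.1567  0.0212]
```

View pics/grasp.png

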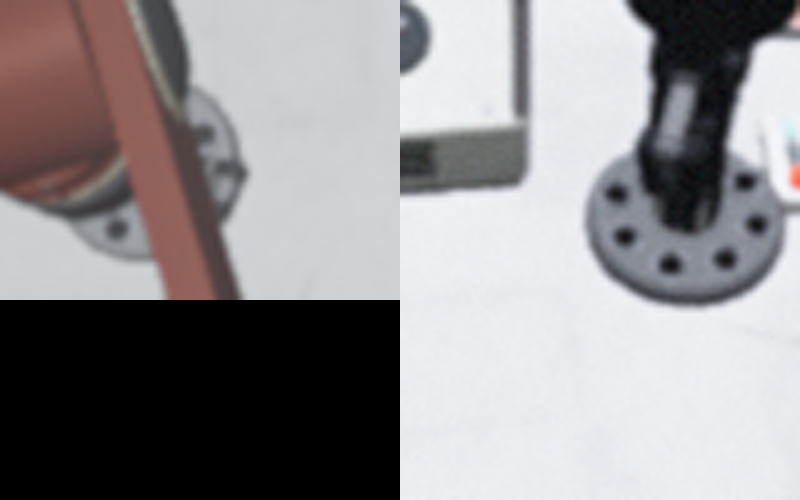

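Run:
```python
from h import *
import pickle
T,S=pickle.load(open('ts1.pkl','rb'))
for z in(.166,.171):
    print(atz(S,(306.9,271.1),z))
# check on bench before: disc pockets centre
T,S=pickle.load(open('ts0.pkl','rb'))
print(proj(S,[(.4669,.2288,.030)]),proj(T,[(.4669,.2288,.03)]))
```

```text
[0.4665361  0.22451327 0.166     ]
[0.46738852 0.22866479 0.171     ]
[[303.73622052 308.39454142]] [[187.63696746 229.62059771]]
```

```bash
python3 -m jog '[0,0,0,-0.04,0,0,0,0,-0.024,-0.0174,0,0,0,0,0,-0.024,-0.0174,0,0,0,0,0,-0.024,-0.0174,0,0,0,0,0,-0.024,-0.0174,0,0,0,0,0,-0.024,-0.0174,0,0,0,0,0,-0.024,-0.0174,0,0,0,0,0,-0.024,-0.0174,0,0,0,0,0,-0.024,-0.0174,0,0,0,0,0,-0.024,-0.0174,0,0,0,0]'
python3 -m jog '[0,0,0,0,0,0,0,0,0,0,0,0,0,0]'
python3 d.py 0.6098 0.003 0.13 68
```

```text
t: 6.02
tool_pos: [0.607, 0.0021, 0.2146]
tool_rot: [-0.592, -3.08, 0.0]
contact_force: [0.5, -0.4, -1.4]
opening: 0.0292
t: 6.28
tool_pos: [0.6068, 0.0032, 0.2159]
tool_rot: [-0.592, -3.081, -0.0]
contact_force: [0.2, 0.3, -2.2]
opening: 0.0293
t 6.275 pos [0.6068 0.0032 0.2159] F [ 0.1674  0.2536 -2.2137] open 0.0293 q6 -1.31
ytool yaw 68.23322246572994 z [-0.0039  0.0009 -1.    ]
shift tool [-0.0032  0.001   0.0859]
turn deg [-0.0381 -0.2268  0.2331]
```

```bash
python3 -m jog '[0,-0.003,0.001,0.03,0,0,0,0,0,0,0.03,0,0,0,0,0,0,0.02,0,0,0,0,0,0,0.006,0,0,0,0,0,0,0,0,0,0]'
python3 -m jog '[0,0,0,0.004,0,0,0,0,0,0,0.003,0,0,0,0,0,0,0.003,0,0,0,0,0,0,0,0,0,0]'
python3 d.py 0.6098 0.003 0.118 68
```

```text
t: 6.9
tool_pos: [0.6112, 0.0028, 0.1325]
tool_rot: [0.592, 3.085, 0.0]
contact_force: [1.0, 0.1, -2.3]
opening: 0.0291
t: 7.4
tool_pos: [0.6109, 0.0026, 0.122]
tool_rot: [-0.593, -3.085, 0.0]
contact_force: [0.9, -0.7, -1.1]
opening: 0.029
t 7.4 pos [0.6109 0.0026 0.122 ] F [ 0.8942 -0.7354 -1.1473] open 0.029 q6 -1.31
ytool yaw 68.2376473794702 z [-0.0005  0.0001 -1.    ]
shift tool [ 0.0012 -0.      0.004 ]
turn deg [-0.0076 -0.0293  0.2376]
```

```bash
python3 -m jog '[0,0.0005,0,0.003,0,0,0,0,0,0,0.002,0,0,0,0,0,0,0,0,0,0]'
python3 -m jog '[0,0,0,0.002,0,0,0,0,0,0,0,0,0,0]'
```

```text
t: 7.78
tool_pos: [0.6104, 0.0028, 0.1169]
tool_rot: [-0.593, -3.085, 0.0]
contact_force: [-0.3, 0.5, -1.9]
opening: 0.0293
t: 8.02
tool_pos: [0.6105, 0.0029, 0.115]
tool_rot: [-0.593, -3.085, -0.0]
contact_force: [-0.3, -0.8, -2.6]
opening: 0.0294
```

```bash
python3 -m jog '[0,0,0,0.002,0,0,0,0,0,0,0,0,0,0]'
python3 -m jog '[0,0,0,0.002,0,0,0,0,0,0,0,0,0,0]'
python3 -m jog '[0,0,0,0.002,0,0,0,0,0,0,0,0,0,0]'
```

```text
t: 8.28
tool_pos: [0.6105, 0.0028, 0.113]
tool_rot: [-0.593, -3.085, -0.0]
contact_force: [-0.1, -0.5, -2.3]
opening: 0.0292
t: 8.52
tool_pos: [0.6105, 0.0029, 0.111]
tool_rot: [-0.593, -3.085, 0.0]
contact_force: [-1.1, -0.2, -2.1]
opening: 0.0293
t: 8.78
tool_pos: [0.6105, 0.0028, 0.109]
tool_rot: [-0.593, -3.085, 0.0]
contact_force: [-0.5, -0.6, -2.3]
opening: 0.0291
```

```bash
python3 -m jog '[0,0,0,0.002,0,0,0,0,0,0,0,0,0,0]'
python3 -m jog '[0,0,0,0.002,0,0,0,0,0,0,0,0,0,0]'
python3 - <<'E'
from h import *
import pickle
T=shot('top');S=shot('side');pickle.dump((T,S),open('ts2.pkl','wb'))
b=cv2.resize(S["image"][190:280,210:290],None,fx=6,fy=6,interpolation=cv2.INTER_CUBIC)
cv2.imwrite('pics/seat.png',b)
E
```

```text
t: 9.02
tool_pos: [0.6106, 0.0028, 0.1071]
tool_rot: [-0.593, -3.085, -0.0]
contact_force: [-0.4, 0.2, -2.8]
opening: 0.0294
t: 9.28
tool_pos: [0.6108, 0.0027, 0.1062]
tool_rot: [0.593, 3.085, -0.0]
contact_force: [-4.7, 0.1, 3.6]
opening: 0.029
```

View pics/seat.png

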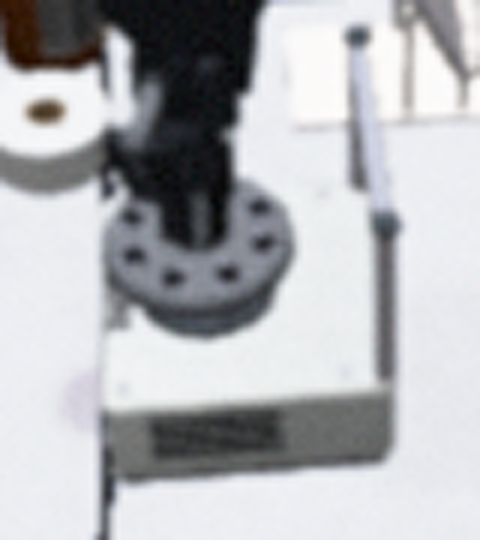

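```bash
python3 - <<'E'
from h import *
import pickle
T,S=pickle.load(open('ts2.pkl','rb'))
for xy in((.6105,.0028),(.6098,.003)): print(proj(S,[(*xy,.096),(*xy,.108)]))
E
python3 -m jog '[0,0,0,0.001,0,0,0,0,0,0,0,0,0,0]'
```

```text
[[243.09252395 228.34417255]
 [242.87406389 225.18242348]]
[[243.34676744 228.38240939]
 [243.13017929 225.22061645]]
t: 9.62
tool_pos: [0.6109, 0.0027, 0.1062]
tool_rot: [0.593, 3.085, -0.0]
contact_force: [-6.8, 0.9, 9.7]
opening: 0.0293
```

```bash
python3 -m jog '[0,0,0,-0.001,0,0,4,0,0,0,0,0,0,4,0,0,0,0,0,0,4,0,0,0,0,0,0,4,0,0,0,0,0,0,0]'
python3 -c "
from h import *
o=ctrl.get_obs();print(o['wrist_torque'],o['tool_pos'],o['contact_force'])"
```

```text
t: 10.25
tool_pos: [0.6098, 0.003, 0.106]
tool_rot: [-1.014, -2.971, 0.001]
contact_force: [-7.9, 0.4, 7.2]
opening: 0.0289
[0.22281811 1.40286433 0.36491746] [0.6098138  0.00302147 0.10603603] [-7.87475503  0.38155377  7.15618503]
```

```bash
python3 -m jog '[0.7,0,0,0,0,0,0,0.7,0,0,0,0,0,0,0.7,0,0,0,0,0,0,0.7,0,0,0,0,0,0]'
python3 -m jog '[0.7,0,0,-0.02,0,0,0,0.7,0,0,-0.04,0,0,0,0.7,0,0,-0.05,0,0,0,0.7,0,0,-0.05,0,0,0]'
python3 d.py 0.517 -0.222 0.255 0.7
```

```text
t: 10.75
tool_pos: [0.6108, 0.0027, 0.1052]
tool_rot: [1.017, 2.972, 0.0]
contact_force: [0.2, 0.1, 0.1]
opening: 0.0598
t: 11.25
tool_pos: [0.6107, 0.0028, 0.2686]
tool_rot: [1.016, 2.971, 0.001]
contact_force: [0.6, -0.3, -0.1]
opening: 0.06
t 11.25 pos [0.6107 0.0028 0.2686] F [ 0.6414 -0.2783 -0.1332] open 0.06 q6 -1.03
ytool yaw 52.23985453871597 z [ 0.0019 -0.0002 -1.    ]
shift tool [-0.0636 -0.2351  0.0135]
turn deg [ 0.0928  0.0603 51.5398]
```

```bash
python3 -m jog '[0.6,0,0,0,0,0,10.3,0.6,0,0,0,0,0,10.3,0.6,0,0,0,0,0,10.3,0.6,0,0,0,0,0,10.3,0.6,0,0,0,0,0,10.3,0.6,-0.045,-0.0188,0,0,0,0,0.6,-0.045,-0.0188,0,0,0,0,0.6,-0.045,-0.0188,0,0,0,0,0.6,-0.045,-0.0188,0,0,0,0,0.6,-0.045,-0.0188,0,0,0,0]'
python3 -m jog '[0.6,0,0,0,0,0,0,0.6,0,0,0,0,0,0]'
python3 d.py 0.517 -0.222 0.156 0.7
python3 - <<'E'
from h import *
import pickle
T=shot('top');S=shot('side');pickle.dump((T,S),open('ts3.pkl','wb'))
a=cv2.resize(T["image"][155:225,235:315],None,fx=5,fy=5,interpolation=cv2.INTER_CUBIC)
b=cv2.resize(S["image"][120:220,230:310],None,fx=5,fy=5,interpolation=cv2.INTER_CUBIC)
g=np.zeros((500,800,3),np.uint8);g[:350,:400]=a;g[:,400:]=b;cv2.imwrite('pics/pre.png',g)
E
```

```text
t: 12.5
tool_pos: [0.5191, -0.2249, 0.2674]
tool_rot: [2.205, 2.234, 0.001]
contact_force: [-0.4, -0.1, -1.3]
opening: 0.0516
t: 12.75
tool_pos: [0.5198, -0.2232, 0.2665]
tool_rot: [2.207, 2.235, 0.001]
contact_force: [-0.7, -0.1, -0.9]
opening: 0.0513
t 12.75 pos [ 0.5198 -0.2232  0.2665] F [-0.7242 -0.0683 -0.8819] open 0.0513 q6 -0.55
ytool yaw 0.7225390007569404 z [ 0.0015 -0.0003 -1.    ]
shift tool [ 0.0013 -0.003   0.1105]
turn deg [0.0862 0.0168 0.0225]
```

View pics/pre.png

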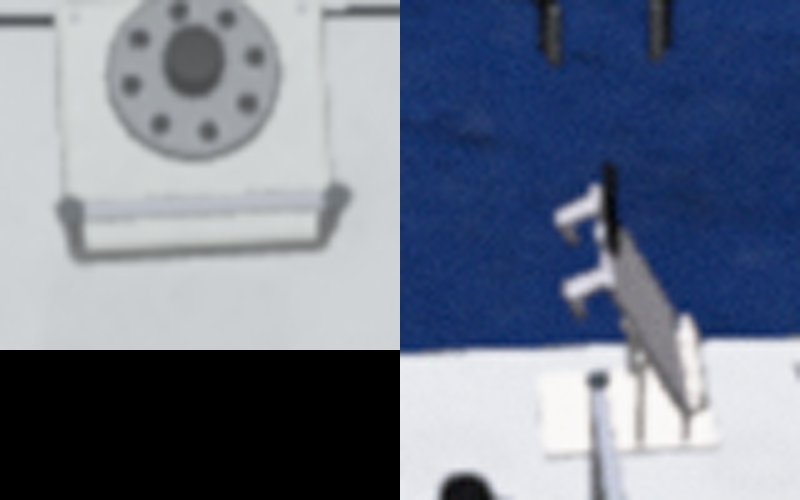

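```bash
python3 -m jog '[0.6,0.001,-0.0025,0.03,0,0,0,0.6,0,0,0.03,0,0,0,0.6,0,0,0.025,0,0,0,0.6,0,0,0.015,0,0,0,0.6,0,0,0.01,0,0,0,0.6,0,0,0,0,0,0]'
python3 -m jog '[0.2,0,0,0,0,0,0,0.2,0,0,0,0,0,0,0,0,0,0,0,0,0,0,0,0,0,0,0,0,0,0,0,0,0,0,0,0,0,0,0,0,0,0]' 50
python3 d.py 0.517 -0.222 0.156 0.7
```

```text
t: 13.6
tool_pos: [0.5171, -0.2221, 0.1551]
tool_rot: [-2.206, -2.236, 0.0]
contact_force: [0.6, -0.1, -0.5]
opening: 0.0512
t: 14.35
tool_pos: [0.5172, -0.2228, 0.1564]
tool_rot: [2.206, 2.235, -0.0]
contact_force: [-2.9, -0.0, 4.8]
opening: 0.0082
t 14.35 pos [ 0.5172 -0.2228  0.1564] F [-2.9405 -0.0326  4.8427] open 0.0082 q6 -0.55
ytool yaw 0.7513311474159786 z [ 0.0005 -0.001  -1.    ]
shift tool [ 0.0008 -0.0002  0.0004]
turn deg [0.0291 0.0554 0.0513]
```

```bash
python3 -m jog '[0,0,0.0022,-0.0045,0,0,0,0,0,0.0044,-0.009,0,0,0,0,0,0.0044,-0.009,0,0,0,0,0,0.0044,-0.009,0,0,0,0,0,0.0044,-0.009,0,0,0,0,0,0.0044,-0.009,0,0,0,0,0,0,-0.04,0,0,0,0,0,0,-0.04,0,0,0,0,0,0,0,0,0,0]'
python3 - <<'E'
from h import *
import pickle
np.set_printoptions(precision=4,suppress=True)
o=ctrl.get_obs();print(o['t'],o['tool_pos'],o['contact_force'],o['opening'])
T=shot('top');S=shot('side');pickle.dump((T,S,o),open('ts4.pkl','wb'))
p=np.array(o['tool_pos']);u,v=map(int,proj(S,[p])[0]);print(u,v)
b=cv2.resize(S["image"][max(v-40,0):v+60,u-40:u+40],None,fx=6,fy=6,interpolation=cv2.INTER_CUBIC)
cv2.imwrite('pics/lift.png',b)
E
```

```text
t: 15.48
tool_pos: [0.544, -0.2232, 0.2908]
tool_rot: [2.199, 2.228, 0.006]
contact_force: [-0.0, -0.2, -0.7]
opening: 0.0081
15.475 [ 0.544  -0.2232  0.2908] [-0.036  -0.2092 -0.7303] 0.00814337328082432
262 124
```

View pics/lift.png

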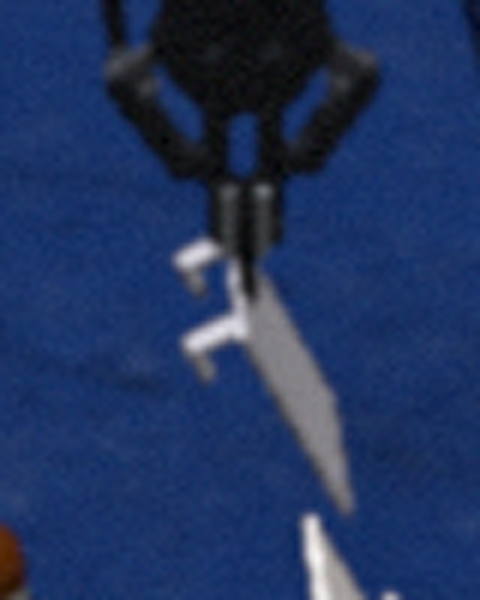

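```bash
cat > fith.py <<'E'
from h import *
import pickle
from scipy.optimize import least_squares
np.set_printoptions(precision=4,suppress=True)
T,S,o=pickle.load(open('ts4.pkl','rb'))
s=lambda u,v:np.array((222+u/6-.4,84+v/6-.4))
ob=[((-.005,.055,0),s(350,515)),((-.005,-.055,0),s(336,393)),((-.005,.055,.12),s(250,345)),((.027,.04,.122),s(185,347)),((.027,-.04,.122),s(177,260)),((.0,.04,.122),s(243,318))]
yaw=np.radians(.75)
def xf(v,X): return R.from_euler('ZY',[yaw,v[3]]).apply(X)+v[:3]
X=np.array([a for a,b in ob]);U=np.array([b for a,b in ob])
r=least_squares(lambda v:np.r_[(proj(S,xf(v,X))-U).ravel(),(v[1]+.2232)/.002],[.5,-.22,.15,.45],loss='soft_l1')
print(r.x[:3],np.degrees(r.x[3]),np.round(r.fun,1))
v=r.x;p=np.array(o['tool_pos'])
for n,X0 in dict(tab=(-.0182,0,.147),lip=(.011,0,.122)).items(): print(n,xf(v,np.array([X0]))[0]-p)
E
python3 fith.py
```

```text
[ 0.4975 -0.2234  0.1635] 25.540527302824604 [ 1.   0.9  0.   1.4 -0.2 -1.7 -0.  -0.7  0.3 -0.  -1.2  0.2 -0.1]
tab [0.0004 0.0004 0.0132]
lip [ 0.016   0.0006 -0.022 ]
```

```bash
python3 -m jog '[0,0.03,-0.0085,0,0,0,-0.9,0,0.0385,-0.011,0,0,0,0,0,0.0385,-0.011,0,0,0,0,0,0.0385,-0.011,0,0,0,0,0,0.0385,-0.011,0,0,0,0,0,0.038,-0.011,0,0,0,0,0,0,0,0,0,0,0]'
python3 d.py 0.485 0.0006 0.2105 1.65
```

```text
t: 16.45
tool_pos: [0.4708, 0.0001, 0.2827]
tool_rot: [-2.184, -2.255, 0.001]
contact_force: [0.3, -0.7, -1.9]
opening: 0.0081
t 16.45 pos [0.4708 0.0001 0.2827] F [ 0.3266 -0.7423 -1.8671] open 0.0081 q6 -0.19
ytool yaw 1.836616620842506 z [-0.0024  0.001  -1.    ]
shift tool [-0.      0.0144  0.0722]
turn deg [-0.134  -0.0609  0.1865]
```

```bash
python3 -m jog '[0,0,0.004,0.018,0,0,0,0,0,0.004,0.018,0,0,0,0,0,0.004,0.018,0,0,0,0,0,0.0025,0.016,0,0,0,0,0,0.012,0,0,0,0,0,0,0.013,0,0,0,0,0,0,0.013,0,0,0,0,0,0,0.012,0,0,0,0,0,0,0,0,0,0,0]'
python3 d.py 0.535 0.0006 0.2105 1.65
python3 - <<'E'
from h import *
import pickle
o=ctrl.get_obs()
T=shot('top');S=shot('side');pickle.dump((T,S,o),open('ts5.pkl','wb'))
a=cv2.resize(T["image"][160:240,235:315],None,fx=4,fy=4,interpolation=cv2.INTER_CUBIC)
b=cv2.resize(S["image"][160:260,220:300],None,fx=6,fy=6,interpolation=cv2.INTER_CUBIC)
g=np.zeros((600,800,3),np.uint8);g[:320,:320]=a;g[:,320:]=b;cv2.imwrite('pics/hov.png',g)
E
```

```text
t: 17.58
tool_pos: [0.5373, -0.0, 0.2151]
tool_rot: [2.189, 2.253, 0.0]
contact_force: [-0.3, -0.5, -1.6]
opening: 0.0083
t 17.575 pos [ 0.5373 -0.      0.2151] F [-0.3371 -0.5012 -1.5577] open 0.0083 q6 -0.17
ytool yaw 1.6530705565821815 z [ 0.0002 -0.0001 -1.    ]
shift tool [ 0.0007 -0.0023  0.0046]
turn deg [0.0127 0.0039 0.0031]
```

View pics/hov.png

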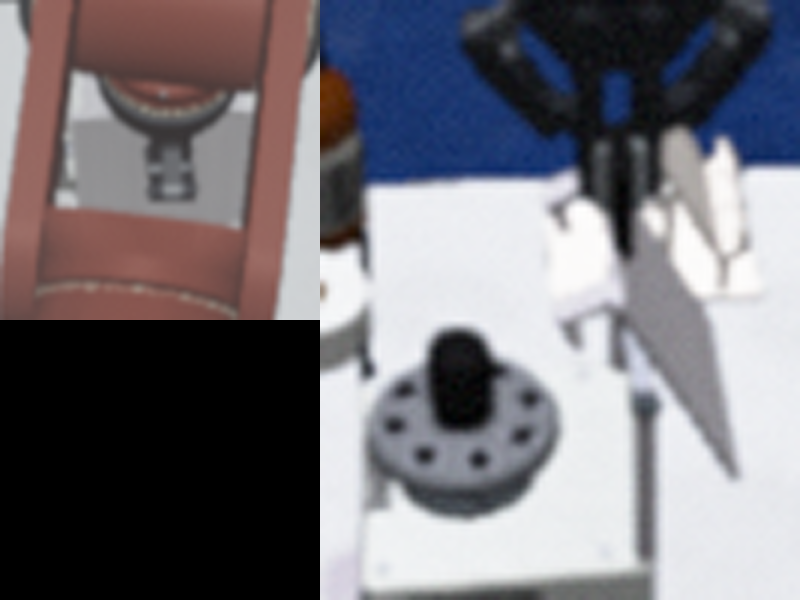

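```bash
cat > fit5.py <<'E'
from h import *
import pickle
from scipy.optimize import least_squares
np.set_printoptions(precision=4,suppress=True)
T,S,o=pickle.load(open('ts5.pkl','rb'))
s=lambda u,v:np.array((220+(u-320)/6-.4,160+v/6-.4))
ob=[((-.005,.055,0),s(738,478)),((-.005,-.055,0),s(712,322)),((-.005,.055,.12),s(626,318)),((.027,.048,.122),s(564,314)),((.027,.048,.107),s(577,348))]
yaw=np.radians(1.65)
def xf(v,X): return R.from_euler('ZY',[yaw,v[3]]).apply(X)+v[:3]
X=np.array([a for a,b in ob]);U=np.array([b for a,b in ob])
r=least_squares(lambda v:np.r_[(proj(S,xf(v,X))-U).ravel(),(v[1]-.0003)/.001,(v[3]-.452)/.02],[.5,0,.1,.45],loss='soft_l1')
print(r.x[:3],np.degrees(r.x[3]),np.round(r.fun,1))
v=r.x;p=np.array(o['tool_pos'])
print(xf(v,np.array([(.011,0,.122)]))[0]-p)
print('rail/post proj',proj(S,[(.5318+.0,.0601,.155),(.531,.0651,.16),(.531,.04,.155)]) , s(648,400))
E
python3 fit5.py
```

```text
[0.491  0.0002 0.0919] 25.239925440882867 [ 0.9  0.9  0.3 -0.1  0.5 -1.7 -1.2  1.4 -0.7 -0.4 -0.1 -0.6]
[ 0.0156  0.002  -0.0175]
rail/post proj [[272.8805 225.7042]
 [273.3269 225.6052]
 [272.6695 220.4066]] [274.2667 226.2667]
```

```bash
python3 -m jog '[0,0.0016,-0.004,0.008,0,0,0,0,0,-0.004,0.008,0,0,0,0,0,-0.004,0.008,0,0,0,0,0,-0.0035,0.007,0,0,0,0,0,0,0,0,0,0]'
python3 -m jog '[0,0,-0.0015,0.003,0,0,0,0,0,0,0,0,0,0]'
python3 -m jog '[0,0,-0.0015,0.003,0,0,0,0,0,0,0,0,0,0]'
python3 -m jog '[0,0,-0.001,0.002,0,0,0,0,0,0,0,0,0,0]'
```

```text
t: 18.3
tool_pos: [0.52, 0.0012, 0.1828]
tool_rot: [-2.189, -2.252, 0.002]
contact_force: [-0.3, -0.1, -0.3]
opening: 0.0082
t: 18.55
tool_pos: [0.5193, 0.001, 0.1808]
tool_rot: [2.189, 2.253, 0.0]
contact_force: [0.7, -0.6, -0.6]
opening: 0.0083
t: 18.8
tool_pos: [0.5184, 0.001, 0.1785]
tool_rot: [2.188, 2.252, 0.002]
contact_force: [1.1, -0.2, 0.6]
opening: 0.0086
t: 19.05
tool_pos: [0.5183, 0.001, 0.1783]
tool_rot: [2.187, 2.251, 0.004]
contact_force: [0.3, 0.9, 6.4]
opening: 0.0084
```

```bash
python3 -m jog '[0,0,-0.0006,-0.0006,-1.3,0,0,0,0,-0.0006,0.0003,-1.3,0,0,0,0,-0.0006,0.0003,-1.3,0,0,0,0,-0.0006,0.0003,-1.3,0,0,0,0,-0.0006,0.0003,-1.3,0,0]'
python3 -m jog '[0,0,-0.0006,0.0003,-1.3,0,0,0,0,-0.0006,0.0003,-1.3,0,0,0,0,-0.0006,0.0003,-1.3,0,0,0,0,-0.0006,0.0003,-1.3,0,0,0,0,-0.0006,0.0003,-1.3,0,0]'
```

```text
t: 19.68
tool_pos: [0.5154, 0.0008, 0.1764]
tool_rot: [2.129, 2.191, 0.131]
contact_force: [5.4, -0.2, 3.6]
opening: 0.0083
t: 20.3
tool_pos: [0.5124, 0.0007, 0.1744]
tool_rot: [2.069, 2.129, 0.248]
contact_force: [4.3, -0.6, 4.5]
opening: 0.0082
```

```bash
python3 -m jog '[0,0,0.001,-0.0005,0,0,0,0,0,0.001,0,0,0,0,0,0,0,0,0,0,0]'
python3 -c "
from h import *
import pickle
o=ctrl.get_obs();print(o['tool_pos'],o['contact_force'],o['wrist_torque'])
S=shot('side');pickle.dump((None,S,o),open('ts6.pkl','wb'))
b=cv2.resize(S['image'][175:245,235:301],None,fx=8,fy=8,interpolation=cv2.INTER_CUBIC)
cv2.imwrite('pics/mid.png',b)"
```

```text
t: 20.68
tool_pos: [0.5126, 0.0007, 0.1746]
tool_rot: [2.073, 2.133, 0.241]
contact_force: [-1.4, -0.6, 7.5]
opening: 0.0078
[0.51259264 0.0007298  0.17462549] [-1.38506051 -0.6324886   7.51727175] [-0.15149083 -0.01864654  0.00685327]
```

View pics/mid.png

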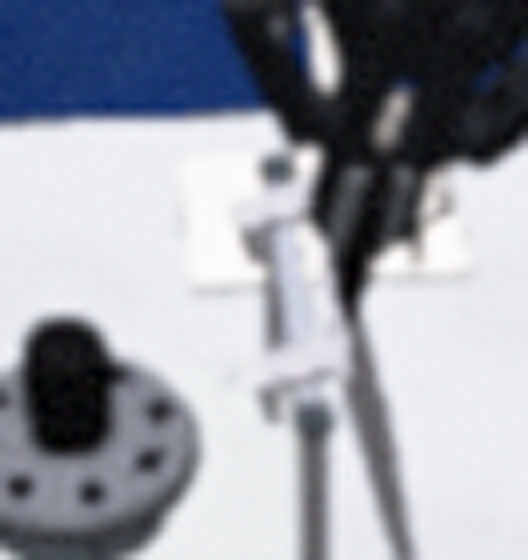

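```bash
python3 -m jog '[0,0,-0.0006,-0.0009,-1.3,0,0,0,0,-0.0006,0,-1.3,0,0,0,0,-0.0006,0.0003,-1.3,0,0,0,0,-0.0006,0.0003,-1.3,0,0,0,0,-0.0006,0.0003,-1.3,0,0]'
python3 -m jog '[0,0,-0.0006,0.0003,-1.3,0,0,0,0,-0.0006,0.0003,-1.3,0,0,0,0,-0.0006,0.0003,-1.3,0,0,0,0,-0.0006,0.0003,-1.3,0,0,0,0,0,0,0,0,0]'
python3 d.py 0.5 0 0.17 1.65 26
python3 -c "
from h import *
o=ctrl.get_obs();print(o['wrist_torque'])"
```

```text
t: 21.35
tool_pos: [0.5095, 0.0009, 0.1724]
tool_rot: [2.01, 2.068, 0.355]
contact_force: [1.2, -0.2, 0.5]
opening: 0.0082
t: 21.98
tool_pos: [0.5079, 0.0008, 0.1708]
tool_rot: [1.957, 2.014, 0.441]
contact_force: [0.2, 0.3, -1.5]
opening: 0.0083
t 21.975 pos [0.5079 0.0008 0.1708] F [ 0.1935  0.2962 -1.5234] open 0.0083 q6 -0.27
ytool yaw 1.6299125152487968 z [ 0.4173  0.0121 -0.9087]
shift tool [-0.0006 -0.0075 -0.0026]
turn deg [-1.3242 -0.0055 -0.0183]
[-0.02043465  0.2697146   0.0219321 ]
```

```bash
python3 -m jog '[0,0,-0.0006,0.0003,-1.3,0,0,0,0,-0.0004,0.0009,0,0,0,0,0,0,0,0,0,0]'
python3 -m jog '[0,0,-0.0004,0.0009,0,0,0,0,0,0,0,0,0,0]'
python3 -c "
from h import *
import pickle
o=ctrl.get_obs();print(o['wrist_torque'])
S=shot('side');pickle.dump((None,S,o),open('ts7.pkl','wb'))
"
```

```text
t: 22.35
tool_pos: [0.508, 0.0007, 0.1698]
tool_rot: [1.943, 2.0, 0.462]
contact_force: [-0.7, -0.4, -1.8]
opening: 0.0083
t: 22.6
tool_pos: [0.5086, 0.0007, 0.1697]
tool_rot: [1.943, 1.999, 0.463]
contact_force: [-1.8, -0.2, 3.2]
opening: 0.0082
[0.10860803 0.22557576 0.05861619]
```

```bash
python3 -m jog '[0.12,0,0,-0.0003,0,0,0,0.2,0,0,0,0,0,0,0.3,0,0,0,0,0,0,0.3,0,0,0,0,0,0,0.3,0,0,0,0,0,0]'
python3 -m jog '[0.3,0,0,-0.01,0,0,0,0.3,0,0,-0.015,0,0,0,0.3,0,0,-0.03,0,0,0,0.3,0,0,-0.04,0,0,0,0.3,0,0,-0.05,0,0,0,0.3,0,0,-0.05,0,0,0,0.3,0,0,0,0,0,0,0.3,0,0,0,0,0,0]'
python3 - <<'E'
from h import *
import pickle
o=ctrl.get_obs();print(o['t'],o['contact_force'])
T=shot('top');S=shot('side');pickle.dump((T,S,o),open('ts8.pkl','wb'))
a=cv2.resize(T["image"][155:225,235:315],None,fx=4,fy=4,interpolation=cv2.INTER_CUBIC)
b=cv2.resize(S["image"][175:260,225:295],None,fx=7,fy=7,interpolation=cv2.INTER_CUBIC)
g=np.zeros((595,810,3),np.uint8);g[:280,:320]=a;g[:,320:]=b;
c=cv2.resize(S["image"][150:360,200:380],None,fx=1.7,fy=1.45);g[285:285+c.shape[0],:306]=c
cv2.imwrite('pics/end.png',g[:,:800])
E
```

```text
t: 23.28
tool_pos: [0.5079, 0.0007, 0.169]
tool_rot: [1.944, 2.0, 0.462]
contact_force: [0.0, 0.5, -0.3]
opening: 0.0253
t: 24.28
tool_pos: [0.4222, -0.0017, 0.3449]
tool_rot: [1.943, 1.999, 0.462]
contact_force: [0.6, 0.2, -0.2]
opening: 0.0255
24.275 [ 0.64078824  0.18877019 -0.22666223]
```

View pics/end.png

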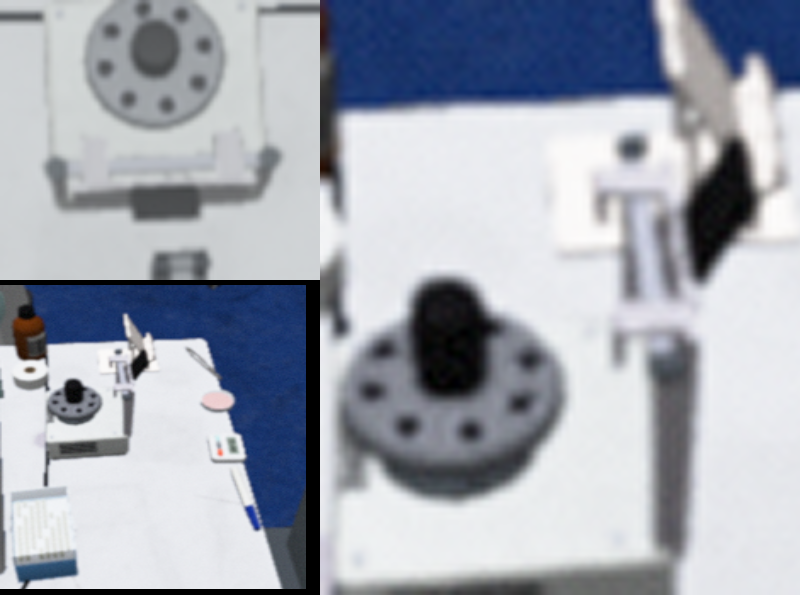

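```bash
python3 -c "
from h import *
print(ctrl.finish_job())"
```

```text
the job is handed in; nothing more can be done
None
```

The rotor is home on its drive cross and the guard hangs flat in the middle of the rail. The job was handed in at about 24.4 s with the gripper open and clear.

**Rotor:**
- I gripped it by the knob and lowered it onto the cross. It happened to be in line already, so it went straight down to full depth without needing to be turned first.
- The tool stopped at z = 0.106 m, and the disc's height in the side picture matched the home position within half a pixel.
- To confirm it had engaged, I pressed lightly and turned it 16°. The height stayed the same and I felt about 0.37 N m, close to the cross's stated 0.4 N m. I then released it.

**Guard:**
- I lifted it along its plate by the tab and hooked both lips over the rail at about 25–26° of lean. The first contact force was about 6 N.
- I swung it about the rail to flat in small steps, set its weight on the rail and let go.

**Last checks:** The final pictures show both lips over the rail and the guard hanging upright. It sits midway between the posts to within a pixel (about 2 mm). The rotor is still seated, and the other items look undisturbed. The force reading after backing off was under 1 N.

**Disagreements:** Estimates of how high the guard sat in the grip differed by about 6 mm, so I relied on the contact force to find the rail. Halfway through the swing the side force reached about 5 N. I shifted the guard slightly to relieve it, and the vertical force briefly rose to 7.5 N before I went on.

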